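Change trays at the drying rack

TASK

The top tray that stands drawn out has been checked: push it fully home with the fingertips. Then hook a fingertip behind the front lip of the other rack's top tray and draw that tray all the way out to its stop, ready to be checked. Only push and hook, gently: grip and lift nothing, keep all the shiitake in their trays, and leave the things on the table as they lie.

Things in the scene. Friction and masses are not known exactly. Their poses are not given: they have to be found in the camera images.
- rack_a: Drying rack whose top tray stands drawn out at the start (left or right one): steel frame 270 mm deep (its x), 246 wide (y), 188 high, fixed to the table, open on top, three trays one over the other. The two lower trays stay home. Origin: at the foot, middle of the front; x points to its back, -x out of its front, roughly towards the robot. Nothing of it is higher.
- rack_b: The other drying rack, same frame and sizes, whose top tray is home at the start.
- tray_a (a joint): Draw-out of rack_a's top tray in m: 0 = fully home, 0.12 = fully out at its stop; starts between 0.07 and 0.12. It slides along the rack's -x with about 2.5 N of friction plus light damping, stays where it is left and cannot leave its runners. Both stops are hard.
- tray_b (a joint): Draw-out of rack_b's top tray in m, same meaning and behaviour: 0 = fully home, 0.12 = fully out at its stop; starts between 0 and 0.01.
- lip_a (a point): Middle of the inner top edge of the front lip of rack_a's top tray, 188 mm above the table; moves with the tray; axes as the rack's. The lip is an upright sheet folded double, 4 mm thick, across the whole tray; its inner face drops 34 mm from here to the tray floor. A rolled bead along the top of its outer face reaches to 9 mm from here towards -x. With the tray home the sheet is 12 mm in front of the rack's posts.
- lip_b (a point): The same point on rack_b's top tray. Both top trays: aluminium, 250 mm deep, 206 mm wide, floor 154 mm above the table, side and back walls 25 mm high. Behind the lip the floor is free of shiitake for 60 mm or more, and nothing is above it.
- calculator: Bystander: white desk calculator 155 x 100 x 17 mm lying on the table. Origin: centre of its underside.
- phone: Bystander: black phone 150 x 73 x 9 mm lying on the table. Origin: centre of its underside.
- mug: Bystander: white mug, 76 mm across and 85 mm high, with a handle. Origin: centre of its underside.
- notebook: Bystander: paper notebook 210 x 150 x 12 mm with a pen on it (22 mm high in all), fixed on the table. Origin: centre of its underside.
- shiitake_a0: Dried shiitake, brown cap 48 mm across, 22 mm high, 15 g, lying loose in the top tray of rack_a. Origin: centre of its underside.
- shiitake_a1: Dried shiitake, brown cap 48 mm across, 22 mm high, 15 g, lying loose in the top tray of rack_a. Origin: centre of its underside.
- shiitake_a2: Dried shiitake, brown cap 48 mm across, 22 mm high, 15 g, lying loose in the top tray of rack_a. Origin: centre of its underside.
- shiitake_a3: Dried shiitake, brown cap 48 mm across, 22 mm high, 15 g, lying loose in the top tray of rack_a. Origin: centre of its underside.
- shiitake_a4: Dried shiitake, brown cap 48 mm across, 22 mm high, 15 g, lying loose in the top tray of rack_a. Origin: centre of its underside.
- shiitake_b0: Dried shiitake, brown cap 48 mm across, 22 mm high, 15 g, lying loose in the top tray of rack_b. Origin: centre of its underside.
- shiitake_b1: Dried shiitake, brown cap 48 mm across, 22 mm high, 15 g, lying loose in the top tray of rack_b. Origin: centre of its underside.
- shiitake_b2: Dried shiitake, brown cap 48 mm across, 22 mm high, 15 g, lying loose in the top tray of rack_b. Origin: centre of its underside.
- shiitake_b3: Dried shiitake, brown cap 48 mm across, 22 mm high, 15 g, lying loose in the top tray of rack_b. Origin: centre of its underside.
- shiitake_b4: Dried shiitake, brown cap 48 mm across, 22 mm high, 15 g, lying loose in the top tray of rack_b. Origin: centre of its underside.

How it is judged (in metres and radians):
On the way, in this order (a step that is already met when the one before it is completed fails the run):
1. the tray that stood out is fully home, while the other is still in (value of joint tray_a below 0.008 m and value of joint tray_b below 0.05 m), for 0.2 s.
2. the other tray is drawn out to its stop, the first still home (value of joint tray_b above 0.11 m and value of joint tray_a below 0.008 m), for 0.2 s.
At the end, for the whole second after the job is handed in: rack_a's top tray is home (within 8 mm), rack_b's top tray is out to its stop (within 10 mm), both at rest, and every shiitake lies at rest on the floor of the tray in which it began (all of step 2 and velocity of joint tray_a between -0.01 and 0.01 m/s and velocity of joint tray_b between -0.01 and 0.01 m/s and linear speed of each of shiitake_a0, shiitake_a1, shiitake_a2, shiitake_a3, shiitake_a4, shiitake_b0, shiitake_b1, shiitake_b2, shiitake_b3, shiitake_b4 below 0.03 m/s and height (world z) of shiitake_a0 between 0.145 and 0.172 m and x of shiitake_a0 in the frame of lip_a between 0 and 0.242 m and height (world z) of shiitake_a1 between 0.145 and 0.172 m and x of shiitake_a1 in the frame of lip_a between 0 and 0.242 m and height (world z) of shiitake_a2 between 0.145 and 0.172 m and x of shiitake_a2 in the frame of lip_a between 0 and 0.242 m and height (world z) of shiitake_a3 between 0.145 and 0.172 m and x of shiitake_a3 in the frame of lip_a between 0 and 0.242 m and height (world z) of shiitake_a4 between 0.145 and 0.172 m and x of shiitake_a4 in the frame of lip_a between 0 and 0.242 m and height (world z) of shiitake_b0 between 0.145 and 0.172 m and x of shiitake_b0 in the frame of lip_b between 0 and 0.242 m and height (world z) of shiitake_b1 between 0.145 and 0.172 m and x of shiitake_b1 in the frame of lip_b between 0 and 0.242 m and height (world z) of shiitake_b2 between 0.145 and 0.172 m and x of shiitake_b2 in the frame of lip_b between 0 and 0.242 m and height (world z) of shiitake_b3 between 0.145 and 0.172 m and x of shiitake_b3 in the frame of lip_b between 0 and 0.242 m and height (world z) of shiitake_b4 between 0.145 and 0.172 m and x of shiitake_b4 in the frame of lip_b between 0 and 0.242 m); the robot touches nothing.
It fails at once if a tray's lip is gripped (fingers pressing with over 5 N on its inner and its outer face at once) ((contact force between the fingers and tray_a_c4 above 5 N and (contact force between the fingers and tray_a_c5 above 5 N or contact force between the fingers and tray_a_c6 above 5 N)) or (contact force between the fingers and tray_b_c4 above 5 N and (contact force between the fingers and tray_b_c5 above 5 N or contact force between the fingers and tray_b_c6 above 5 N))).
It fails at once if a rack or tray is struck or forced (more than 80 N from the fingers) (contact force between the fingers and rack_a above 80 N or contact force between the fingers and rack_b above 80 N).
It fails at once if a shiitake is lifted (more than 18 mm off the tray floor) (height (world z) of any of shiitake_a0, shiitake_a1, shiitake_a2, shiitake_a3, shiitake_a4, shiitake_b0, shiitake_b1, shiitake_b2, shiitake_b3, shiitake_b4 above 0.172 m).
It fails at once if a shiitake falls out of its tray (height (world z) of any of shiitake_a0, shiitake_a1, shiitake_a2, shiitake_a3, shiitake_a4, shiitake_b0, shiitake_b1, shiitake_b2, shiitake_b3, shiitake_b4 below 0.145 m).
It fails at once if the calculator, phone or mug is moved more than 15 mm (distance of any of calculator, phone, mug from where it was at the start of the episode above 0.015 m).
It also fails if it takes over 51 s, if anything falls off the work surface, if the arm or the gripper's body presses on something with over 40 N, if the wrist force passes 120 N, or if a joint passes its speed limit or range.

ROBOT

A 6-joint arm with a two-finger parallel gripper is mounted at the origin on the work surface. World frame = base frame: x ahead of the robot, y to its left, z up, the work surface at z = 0. Lengths are in mm, angles in rad, forces in N, time in s.
With the tool pointing down it reaches from about 350 to 975 mm from the base axis. Payload 7.1 kg.
Tool frame: the origin (TCP) lies between the finger pads; the fingertips stand 11 mm ahead of it and the grasp point (between the pads) lies 8 mm behind it (tip_reach is the distance from the TCP to the fingertips, in mm); z points along the fingers, y is the direction in which the jaws open and shut (so a half turn about z gives the same grasp; the last joint's range is limited). The gripper opens to 88 mm and grips with 3 to 60 N. Pads are 20 mm wide; open, the fingers measure 115 mm over their backs; the gripper's body (75 mm by 178 mm) begins 61 mm behind the grasp point.
Start: joints at [-1.25, 0.423, 1.63, -0, 1.089, -0.019], TCP at [208.329, -589.24, 233.675] pointing down, gripper open.
Joint ranges: [-3, 3], [-0.9, 2.11], [0.09, 2.58], [-1.31, 4.45], [0.11, 2.69], [-2.54, 2.54]. Speed limits (rad/s): [2.39, 2.39, 3.01, 3.14, 3.14, 3.14].

INTERFACE

Orientations are given as a rotation vector (axis times angle).
In Python, from rig import * gives the robot as it stands. The module is installed in compiled form; this text tells all that it offers.
- The arm moves only by the shell command python3 -m pendant 'ROWS' [OPENING] [FORCE]. ROWS is JSON, a list of rows, each an object with "slide": the shift along the tool's x, y, z in units of 0.05 m (1.0 is 0.05 m), a list of three; "yaw": the turn about the tool's z in units of 360 degrees (1.0 is 360 degrees). A call has 1 to 10 rows; each row shifts and turns the commanded pose from where the row before left it, along the tool's axes as they then stand; what a row does not reach is not made up. A row lasts 1/10 s, in which the tool goes at most 50 mm and 8.59 degrees, less where a joint would pass 70% of its speed; a pose out of reach is approached as far as the arm can. A call with a number of a shift or a turn outside -1 to 1 is refused whole. A call with a gripper value outside its range is refused whole. OPENING is the closure, from -1 (fully open) to 1 (shut), set as the call begins (- or left out, the last holds). The fingers move at their own pace and stop on an object; FORCE is the grip in N (left out, the last holds). Time passes only in rows, so rows that do not move let the fingers close. It gives the time, the measured TCP pose, the force and the opening at its end, in the units of the state.
- get_state(): the state, without advancing time (a new reading comes with each control period).
- camera(name): name is "scene" or "top"; returns (picture, depth): 384x512x3 uint8, red, green, blue; 384x512 float32, mm along the optical axis (not along the pixel's ray), 0 where there is no reading.
- calibration(name): a dict with "fov_y" (degrees; the focal length in pixels is half the picture's height over the tangent of half this angle, whatever the lens; pixels are square), "cx", "cy" (the principal point, pixels), "k1" (the pictures are not rectified: a ray, as slopes to the right and down, at radius r is drawn at 1 + k1 r^2 times it, then the intrinsics apply), "R" (3x3) and "t" (3): a world point X has camera coordinates R X + t. Camera axes: x right, y down, z forward; pixel columns grow to the right and rows downward; lengths in mm; the calibration is good to about 2 mm. A picture is of the moment at which its call begins. calibration takes no time and is no camera call.
- hand_in(): hands the job in, once; it reports no verdict.
The state is a dict: "time_s": time; "qpos": joint angles; "joint_vel": joint speeds; "tau": joint torques, N m; "tcp_pos": TCP position; "tool_rot": TCP orientation; "force": force on the tool from outside, world axes, zero at the start; "ft_torque": the same for the moment, N m; "finger_gap": finger opening in mm.
Only numpy, scipy, OpenCV 4.12 (cv2) and the standard library are available. Lean on these libraries where they do the work, as an engineer would, in place of code of your own. Each camera call takes 0.05 s, during which the arm holds its last target.

## Working session

There is one attempt and no reset: what is moved stays moved. The work goes in short steps, Python scripts to look and compute and a shell command to move; the robot and the scene stay as the last step left them, time stands still between calls to the robot, and variables do not carry over. Pictures are saved under pics/ and viewed, and the job is handed in when it is done.

```bash
mkdir -p pics; python3 - <<'E'
from rig import *
import cv2,numpy as np
for n in("scene","top"):
    p,d=camera(n); cv2.imwrite(f"pics/{n}0.png",cv2.resize(p[:,:,::-1],(768,576))); np.save(f"pics/{n}0.npy",d); np.save(f"pics/{n}0c.npy",p)
    c=calibration(n); print(n,c)
print(get_state())
E
```

```text
scene {'fov_y': 55.69299177650641, 'cx': 259.0831885429884, 'cy': 195.0174065920168, 'k1': -0.08710178138998939, 'R': array([[-0.68949899,  0.72422604, -0.0093698 ],
       [ 0.61651713,  0.58006702, -0.53238039],
       [-0.38012863, -0.37285238, -0.84645338]]), 't': array([ 362.88919746, -300.41186272, 1449.03193524])}
top {'fov_y': 51.16552202430992, 'cx': 257.7027733814797, 'cy': 194.4423066329777, 'k1': 0.023752252172575275, 'R': array([[-0.0079651 , -0.99986401, -0.0144404 ],
       [-0.99453975,  0.00942371, -0.10393205],
       [ 0.10405399,  0.01353372, -0.99447956]]), 't': array([  53.92681545,  586.47310872, 1246.15237844])}
{'time_s': 0.1, 'qpos': array([-1.24997931e+00,  4.23765227e-01,  1.63057612e+00,  1.21212679e-05,
        1.08862050e+00, -1.89784173e-02]), 'joint_vel': array([-0.00092723,  0.00017138, -0.00127695,  0.00093106, -0.00142877,
        0.00111023]), 'tau': array([ 1.10083060e-03, -5.45608985e+01, -2.74325734e+01,  6.45272154e-02,
        1.87844055e-02, -3.03282638e-05]), 'tcp_pos': array([ 208.19898782, -588.7990668 ,  232.99364108]), 'tool_rot': array([-3.09502595e+00, -5.30947459e-01,  3.06552552e-04]), 'force': array([-0.43075642,  0.23812479, -0.35157824]), 'ft_torque': array([ 0.00041647,  0.0040182 , -0.00218112]), 'finger_gap': 87.89549690529395}
```

View pics/scene0.png

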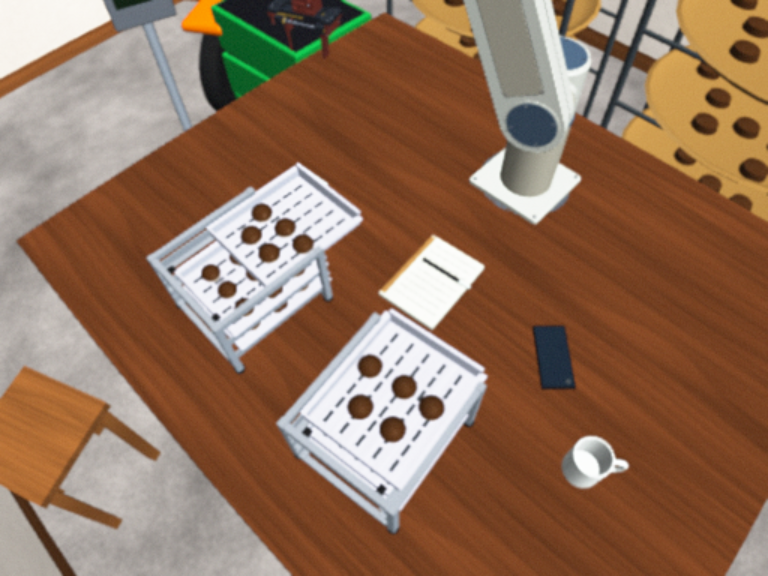

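View pics/top0.png

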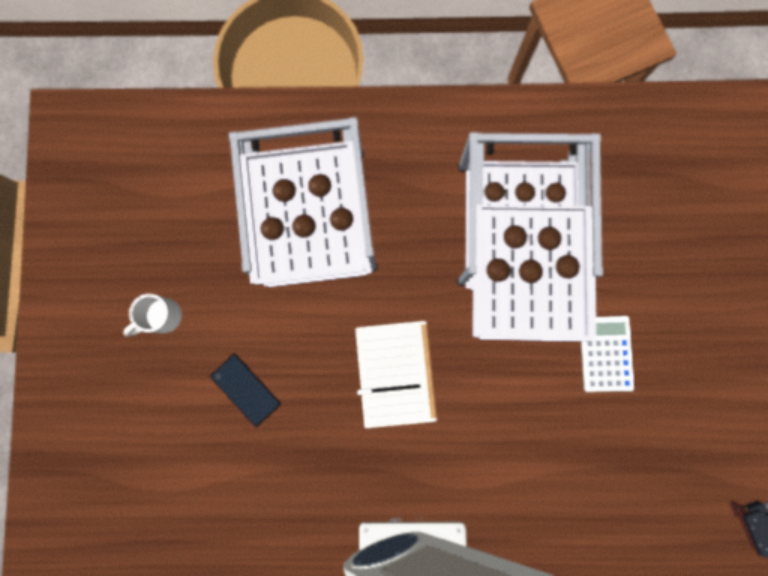

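The scene and top views agree. rack_a is on the right (y<0), with its lip at about top px (475–592, 338). rack_b is on the left, with its lip at about (250–372, 280). The calculator lies beside lip_a's right corner. I'll enlarge the lips.

```bash
cat > h.py <<'E'
from rig import *
import cv2,numpy as np
def K(n):
    c=calibration(n); f=192/np.tan(np.radians(c["fov_y"]/2)); return c,f
def ray(n,u,v):
    c,f=K(n); x=(u-c["cx"])/f; y=(v-c["cy"])/f
    a,b=x,y
    for _ in range(30):
        s=1+c["k1"]*(a*a+b*b); a,b=x/s,y/s
    return c,np.array([a,b,1.])
def atz(n,u,v,z):
    c,r=ray(n,u,v); R=np.array(c["R"]);t=np.array(c["t"])
    o=-R.T@t; d=R.T@r; return o+d*(z-o[2])/d[2]
def proj(n,X):
    c,f=K(n); p=np.array(c["R"])@np.array(X)+np.array(c["t"]); a,b=p[0]/p[2],p[1]/p[2]; s=1+c["k1"]*(a*a+b*b)
    return a*s*f+c["cx"],b*s*f+c["cy"]
def crop(n,p,u0,v0,w,h,k,out):
    im=cv2.resize(p[v0:v0+h,u0:u0+w,::-1],None,fx=k,fy=k,interpolation=cv2.INTER_CUBIC); cv2.imwrite(out,im)
E
python3 - <<'E'
from h import *
p=np.load("pics/top0c.npy")
crop("top",p,150,70,110,130,4,"pics/b0.png"); crop("top",p,300,80,130,190,3,"pics/a0.png")
crop("top",p,300,180,130,60,6,"pics/a1.png")
E
```

```text
(no output)
```

View pics/b0.png

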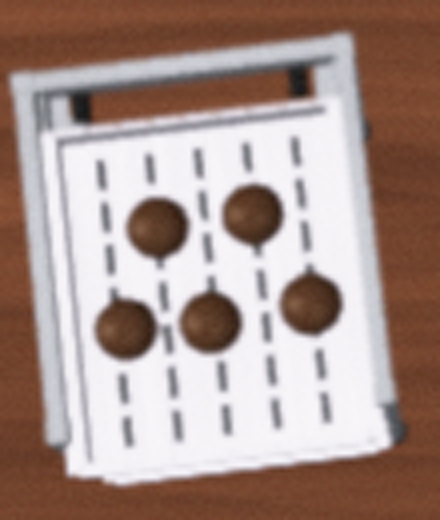

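View pics/a1.png

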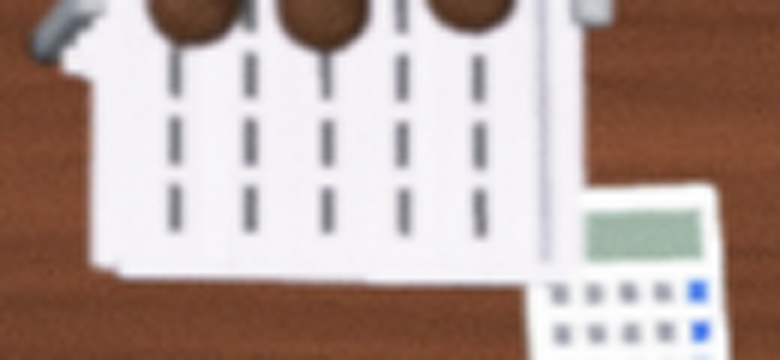

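View pics/a0.png

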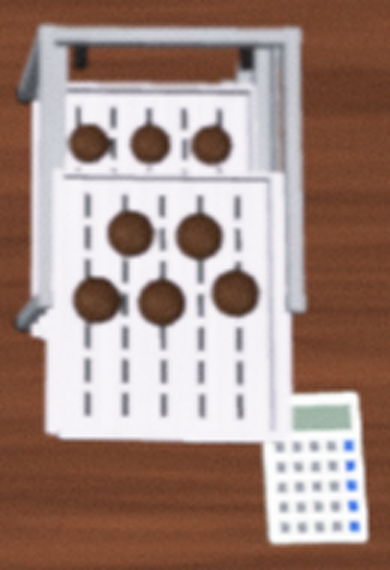

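```bash
python3 - <<'E'
from h import *
d=np.load("pics/top0.npy")
c,f=K("top"); R=np.array(c["R"]);t=np.array(c["t"])
v,u=np.mgrid[0:384,0:512]
pts=np.stack([(u-c["cx"])/f,(v-c["cy"])/f],-1).reshape(-1,1,2).astype(np.float64)
und=cv2.undistortPoints(pts,np.eye(3),np.array([c["k1"],0,0,0.])).reshape(384,512,2)
X=np.dstack([und*d[...,None],d])-t; X=X@R   # R^T(x-t)
X[d==0]=np.nan
np.save("pics/X0.npy",X)
for nm,(u0,u1,v0,v1) in {"b":(145,255,70,200),"a":(300,412,80,232)}.items():
    P=X[v0:v1,u0:u1].reshape(-1,3); m=(P[:,2]>178)&(P[:,2]<200); Q=P[m]
    print(nm,m.sum(),np.median(Q[:,2]))
    r=cv2.minAreaRect(Q[:,:2].astype(np.float32)); print(r,cv2.boxPoints(r).round(1).tolist())
    img=np.zeros((600,800,3),np.uint8)
    # plot 2px/mm : x up, y left
    cen=P[m][:,:2].mean(0)
    for q in P:
        if not np.isfinite(q[2]):continue
        col={True:(255,255,255)}.get(q[2]>178,(120,120,0) if q[2]>160 else (0,90,0) if q[2]>140 else (60,0,0))
        a=int(400-(q[1]-cen[1])*1.5);b=int(300-(q[0]-cen[0])*1.5)
        cv2.circle(img,(a,b),1,col,-1)
    print("cen",cen); cv2.imwrite(f"pics/map{nm}.png",img)
E
```

```text
b 1654 186.83228943409648
((746.7333984375, 209.02301025390625), (296.4034118652344, 245.815673828125), 6.554258823394775) [[585.5, 314.20001220703125], [613.5, 70.0], [908.0, 103.80000305175781], [879.9000244140625, 348.0]]
cen [764.85661234 214.52170686]
a 1751 186.3472049355954
((676.1673583984375, -230.9897003173828), (247.208984375, 392.8056640625), 88.60797119140625) [[476.79998779296875, -349.79998779296875], [869.5, -359.29998779296875], [875.5, -112.19999694824219], [482.79998779296875, -102.69999694824219]]
cen [ 723.51651467 -235.67191431]
```

```bash
python3 -c "
import cv2,numpy as np
cv2.imwrite('pics/maps.png',np.hstack([cv2.imread('pics/mapb.png')[:,200:600],cv2.imread('pics/mapa.png')[:,200:600]]))"
```

```text
(no output)
```

View pics/maps.png

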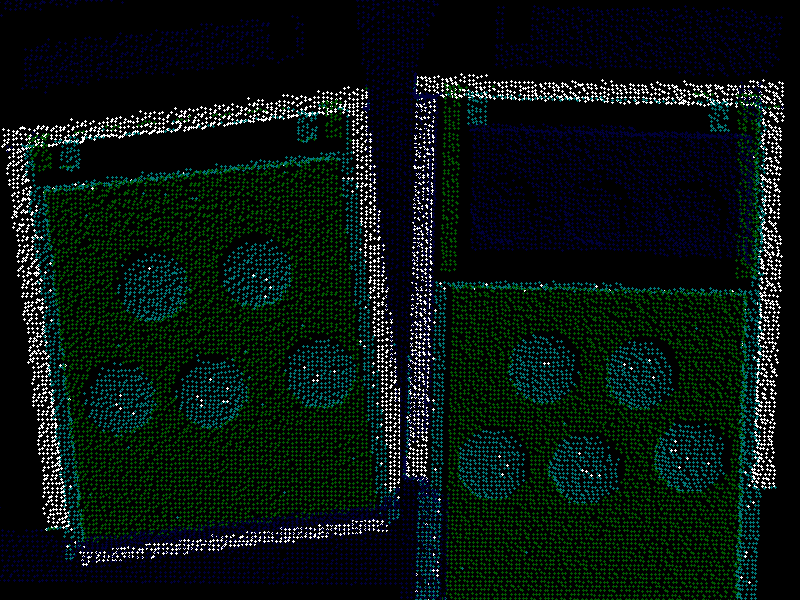

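Fit rails and lips more precisely.

```bash
python3 - <<'E'
from h import *
X=np.load("pics/X0.npy")
for nm,(u0,u1,v0,v1),cen,yaw in (("b",(145,255,70,200),(746.7,209),6.55),("a",(300,412,80,232),(676.2,-231),-1.4)):
    P=X[v0:v1,u0:u1].reshape(-1,3); P=P[np.isfinite(P[:,2])]
    for it in range(3):
        th=np.radians(yaw); ex=np.array([np.cos(th),np.sin(th)]); ey=np.array([-ex[1],ex[0]])
        L=np.c_[(P[:,:2]-cen)@ex,(P[:,:2]-cen)@ey,P[:,2]]
        Q=L[(L[:,2]>178)&(L[:,2]<198)]
        xm=np.percentile(Q[:,0],1)
        sl=[]
        for s in(1,-1):
            q=Q[(s*Q[:,1]>100)&(Q[:,0]>Q[:,0].max()-240)&(Q[:,0]<Q[:,0].max()-40)]
            if len(q)>20: k=np.polyfit(q[:,0],q[:,1],1); sl.append(k[0])
        lip=Q[(Q[:,0]<xm+14)&(abs(Q[:,1])<95)]; kl=np.polyfit(lip[:,1],lip[:,0],1)
        print(nm,yaw,"rail slopes",np.degrees(sl),"lip slope",np.degrees(kl[0]),"lip x pct",np.percentile(lip[:,0],[2,50,98]),"n",len(lip))
        yaw+=np.degrees(np.mean(sl))
    print("y range",np.percentile(Q[:,1],[1,99]),"x max",np.percentile(Q[:,0],99.5),"z",np.median(lip[:,2]))
    ym=np.mean(np.percentile(Q[:,1],[1,99])); lx=np.median(lip[:,0])
    print("lip mid bead-band centre world",np.array(cen)+ex*lx+ey*ym,"yaw",yaw,"back edge world",np.array(cen)+ex*np.percentile(Q[:,0],99.5)+ey*ym)
E
```

```text
b 6.55 rail slopes [-0.2994016  -0.07313242] lip slope 0.02987425602498216 lip x pct [-147.90327566 -143.77932696 -139.15562137] n 228
b 6.363732992863127 rail slopes [-0.12381229  0.09510219] lip slope -0.12365904315001432 lip x pct [-147.97308607 -143.73076042 -139.15679507] n 228
b 6.349377942838679 rail slopes [-0.109547    0.10938134] lip slope -0.1379808215562891 lip x pct [-147.9710911  -143.73629735 -139.15682448] n 228
y range [-121.78068328  121.32062643] x max 147.07563294374813 z 187.57405004876998
lip mid bead-band centre world [603.87081778 192.8754599 ] yaw 6.349295113127334 back edge world [892.89891248 225.03660527]
a -1.4 rail slopes [ 0.20629989 -0.07259896] lip slope 0.1087138082416249 lip x pct [-196.26143854 -191.76750169 -187.70427154] n 224
a -1.3331495370846516 rail slopes [ 0.13864211 -0.1390811 ] lip slope 0.1754089020616591 lip x pct [-196.22153796 -191.82439779 -187.68485694] n 224
a -1.3333690317796763 rail slopes [ 0.13886042 -0.13886281] lip slope 0.1751899168233137 lip x pct [-196.22166941 -191.82413928 -187.6849211 ] n 224
y range [-122.52298046  121.68862347] x max 194.73649915322534 z 187.47527916023427
lip mid bead-band centre world [ 484.41809401 -226.95339852] yaw -1.3333702280579078 back edge world [ 870.87406214 -235.94850193]
```

The fits agree with the given sizes: widths are 243–246 mm and the tops sit at z≈187.5.
- **rack_a:** yaw −1.33°, lip_a ≈ (489, −227), drawn out about 100 mm.
- **rack_b:** yaw +6.35°, lip_b ≈ (608, 193), drawn out about 4 mm.

Next I shut the fingers and align the tool with rack_a. That takes a turn of +20.7° about tool z, since tool x now lies at +19.4°.

```bash
python3 -m pendant '[{"slide":[0,0,0],"yaw":0.0192},{"slide":[0,0,0],"yaw":0.0192},{"slide":[0,0,0],"yaw":0.0192},{"slide":[0,0,0],"yaw":0},{"slide":[0,0,0],"yaw":0},{"slide":[0,0,0],"yaw":0},{"slide":[0,0,0],"yaw":0}]' 1 20
cat > w.py <<'E'
from h import *
from scipy.spatial.transform import Rotation as Rn
import sys
s=get_state(); R=Rn.from_rotvec(s["tool_rot"]).as_matrix()
print("t",s["time_s"],"tcp",s["tcp_pos"].round(1),"F",s["force"].round(1),"gap",round(s["finger_gap"],1),"xaxis deg",np.degrees(np.arctan2(R[1,0],R[0,0])).round(2),"z",R[:,2].round(3))
if len(sys.argv)>3:
    g=np.array([float(a) for a in sys.argv[1:4]]); print("tool shift mm",(R.T@(g-s["tcp_pos"])).round(1),"units",(R.T@(g-s["tcp_pos"])/50).round(2))
E
python3 w.py 445 -226 233
```

```text
time_s: 0.8
tcp_pos: [208.3, -589.2, 233.6]
tool_rot: [-3.141, 0.033, 0.0]
force: [0.0, 0.0, -0.6]
finger_gap: 35.3
t 0.8 tcp [ 208.3 -589.2  233.6] F [ 0.   0.  -0.6] gap 35.3 xaxis deg -1.19 z [-0.  0. -1.]
tool shift mm [ 229.1 -368.     0.6] units [ 4.58 -7.36  0.01]
```

```bash
python3 -m pendant '[{"slide":[0.2,-0.3,0],"yaw":0},{"slide":[0.4,-0.64,0],"yaw":0},{"slide":[0.45,-0.7,0],"yaw":0},{"slide":[0.45,-0.7,0],"yaw":0},{"slide":[0.45,-0.7,0],"yaw":0},{"slide":[0.45,-0.7,0],"yaw":0},{"slide":[0.45,-0.7,0],"yaw":0},{"slide":[0.45,-0.7,0],"yaw":0},{"slide":[0.4,-0.7,0],"yaw":0},{"slide":[0.4,-0.7,0],"yaw":0}]'
python3 -m pendant '[{"slide":[0.3,-0.5,0],"yaw":0},{"slide":[0.18,-0.32,0],"yaw":0},{"slide":[0,0,0],"yaw":0},{"slide":[0,0,0],"yaw":0}]'; python3 w.py 445 -226 178
```

```text
time_s: 1.8
tcp_pos: [421.0, -264.2, 233.8]
tool_rot: [-3.141, 0.033, -0.0]
force: [1.2, -0.4, -0.5]
finger_gap: 0.7
time_s: 2.2
tcp_pos: [445.2, -225.6, 233.7]
tool_rot: [3.141, -0.032, -0.0]
force: [0.5, 0.0, 0.4]
finger_gap: 0.3
t 2.2 tcp [ 445.2 -225.6  233.7] F [0.5 0.  0.4] gap 0.3 xaxis deg -1.16 z [-0. -0. -1.]
tool shift mm [-0.2  0.4 55.7] units [-0.    0.01  1.11]
```

```bash
python3 -m pendant '[{"slide":[0,0,0.3],"yaw":0},{"slide":[0,0,0.4],"yaw":0},{"slide":[0,0,0.4],"yaw":0},{"slide":[0,0,0],"yaw":0},{"slide":[0,0,0],"yaw":0}]'; python3 - <<'E'
from h import *
p,d=camera("scene"); crop("s",p,90,90,180,150,4,"pics/s1.png")
E
python3 w.py
```

```text
time_s: 2.7
tcp_pos: [444.9, -226.9, 178.8]
tool_rot: [-3.141, 0.036, 0.001]
force: [0.2, 0.0, 1.0]
finger_gap: 0.6
t 2.75 tcp [ 445.5 -227.   179.4] F [ 0.1  0.4 -0.3] gap 0.5 xaxis deg -1.32 z [ 0.001 -0.    -1.   ]
```

View pics/s1.png

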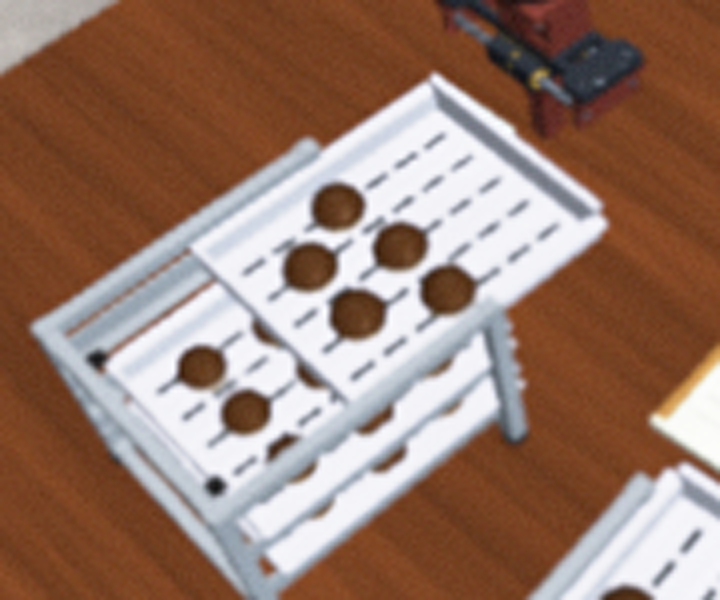

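```bash
python3 - <<'E'
from h import *
for X in((445,-227,179),(445,-227,168),(489,-227,188),(480,-227,188)): 
    a=np.array(proj("scene",X)); print(X,a.round(1),((a-90)*4).round())
p,d=camera("scene"); cv2.imwrite("pics/s2.png",cv2.resize(p[:,:,::-1],(768,576)))
E
```

```text
(445, -227, 179) [226.3 119.5] [545. 118.]
(445, -227, 168) [226.5 121.8] [546. 127.]
(489, -227, 188) [216.3 124.8] [505. 139.]
(480, -227, 188) [218.3 123.3] [513. 133.]
```

View pics/s2.png

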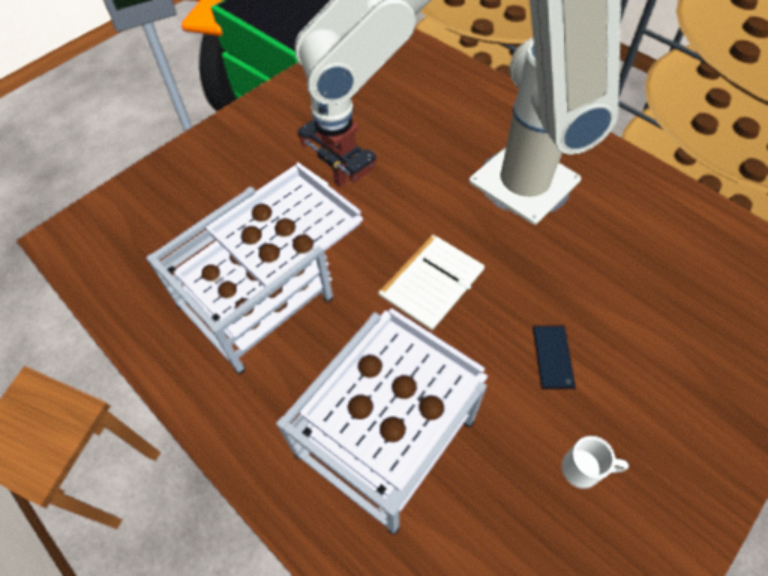

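The gripper is at px (340,165) in this view, with its tips just in front of lip_a's middle, where the projection predicts. I start a gentle push. Contact should come at TCP x≈470, and home at about 570.

```bash
python3 -m pendant '[{"slide":[0.14,0,0],"yaw":0},{"slide":[0.14,0,0],"yaw":0},{"slide":[0.1,0,0],"yaw":0},{"slide":[0.06,0,0],"yaw":0},{"slide":[0.06,0,0],"yaw":0},{"slide":[0.06,0,0],"yaw":0},{"slide":[0.08,0,0],"yaw":0},{"slide":[0.1,0,0],"yaw":0},{"slide":[0.12,0,0],"yaw":0},{"slide":[0.12,0,0],"yaw":0}]'; python3 w.py
```

```text
time_s: 3.8
tcp_pos: [494.8, -227.5, 178.6]
tool_rot: [-3.141, 0.035, 0.0]
force: [-2.9, -0.4, 1.5]
finger_gap: 0.5
t 3.8 tcp [ 494.8 -227.5  178.6] F [-2.9 -0.4  1.5] gap 0.5 xaxis deg -1.27 z [-0.  0. -1.]
```

Contact is made and the force is 2.9 N, the tray's friction. I keep going.

```bash
python3 -m pendant '[{"slide":[0.12,0,0],"yaw":0},{"slide":[0.12,0,0],"yaw":0},{"slide":[0.12,0,0],"yaw":0},{"slide":[0.12,0,0],"yaw":0},{"slide":[0.12,0,0],"yaw":0},{"slide":[0.12,0,0],"yaw":0},{"slide":[0.12,0,0],"yaw":0},{"slide":[0.12,0,0],"yaw":0},{"slide":[0.12,0,0],"yaw":0},{"slide":[0.1,0,0],"yaw":0}]'; python3 w.py
python3 -m pendant '[{"slide":[0.06,0,0],"yaw":0},{"slide":[0.04,0,0],"yaw":0},{"slide":[0.04,0,0],"yaw":0},{"slide":[0,0,0],"yaw":0}]'; python3 w.py
```

```text
time_s: 4.8
tcp_pos: [553.9, -228.9, 178.6]
tool_rot: [3.141, -0.035, 0.0]
force: [-2.9, -2.4, 1.0]
finger_gap: 0.3
t 4.8 tcp [ 553.9 -228.9  178.6] F [-2.9 -2.4  1. ] gap 0.3 xaxis deg -1.27 z [ 0. -0. -1.]
time_s: 5.2
tcp_pos: [560.7, -228.9, 178.7]
tool_rot: [-3.141, 0.035, -0.001]
force: [-0.3, -0.7, 0.6]
finger_gap: 0.5
t 5.2 tcp [ 560.7 -228.9  178.7] F [-0.3 -0.7  0.6] gap 0.5 xaxis deg -1.27 z [ 0.  0. -1.]
```

```bash
for i in 1 2; do :; done; python3 -m pendant '[{"slide":[0.04,0,0],"yaw":0},{"slide":[0.04,0,0],"yaw":0},{"slide":[0.03,0,0],"yaw":0}]'; python3 -m pendant '[{"slide":[0.03,0,0],"yaw":0},{"slide":[0.03,0,0],"yaw":0}]';  python3 w.py
```

```text
time_s: 5.5
tcp_pos: [566.0, -229.0, 178.7]
tool_rot: [-3.141, 0.035, 0.0]
force: [-2.0, -0.9, 0.4]
finger_gap: 0.7
time_s: 5.7
tcp_pos: [569.0, -229.0, 178.7]
tool_rot: [-3.141, 0.035, 0.0]
force: [-2.9, -0.4, 0.3]
finger_gap: 0.7
t 5.7 tcp [ 569.  -229.   178.7] F [-2.9 -0.4  0.3] gap 0.7 xaxis deg -1.26 z [-0.  0. -1.]
```

```bash
python3 -m pendant '[{"slide":[0.03,0,0],"yaw":0},{"slide":[0.02,0,0],"yaw":0}]'; python3 -m pendant '[{"slide":[0.02,0,0],"yaw":0},{"slide":[0.02,0,0],"yaw":0}]'
```

```text
time_s: 5.9
tcp_pos: [571.5, -229.1, 178.6]
tool_rot: [-3.141, 0.035, 0.0]
force: [-2.8, -1.3, 1.5]
finger_gap: 0.7
time_s: 6.1
tcp_pos: [573.4, -229.2, 178.7]
tool_rot: [-3.141, 0.035, 0.0]
force: [-2.5, -0.0, 1.5]
finger_gap: 0.7
```

```bash
python3 -m pendant '[{"slide":[0.02,0,0],"yaw":0},{"slide":[0.02,0,0],"yaw":0}]'; python3 -m pendant '[{"slide":[0.02,0,0],"yaw":0},{"slide":[0.02,0,0],"yaw":0}]'; python3 - <<'E'
from h import *
p,d=camera("scene"); crop("s",p,90,90,180,150,4,"pics/s3.png")
E
```

```text
time_s: 6.3
tcp_pos: [574.3, -229.1, 178.6]
tool_rot: [-3.141, 0.034, 0.004]
force: [-9.2, 0.4, 5.9]
finger_gap: 0.4
time_s: 6.5
tcp_pos: [574.5, -229.2, 178.6]
tool_rot: [-3.141, 0.034, 0.01]
force: [-16.8, -1.2, 11.2]
finger_gap: 0.7
```

View pics/s3.png

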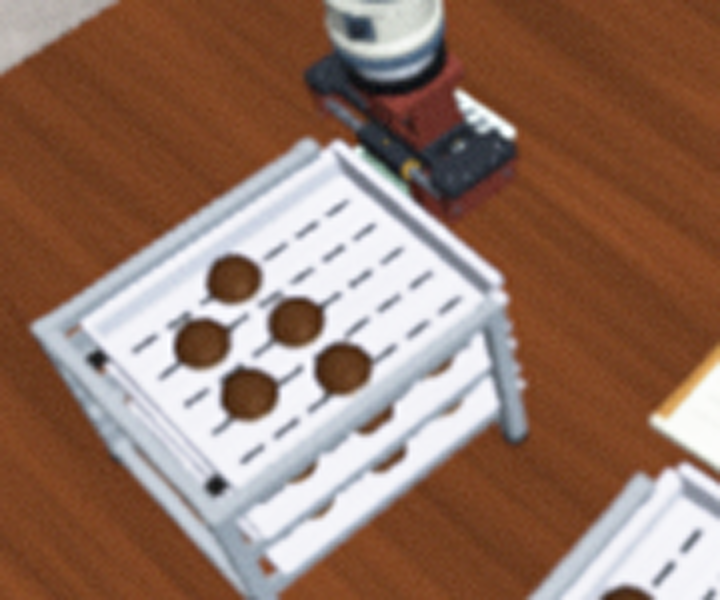

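The tray is at its stop: the force climbed to 17 N with no further motion. The view shows the lip flush at the rack front and all five shiitake in place. Now I back off and rise.

```bash
python3 -m pendant '[{"slide":[-0.1,0,0],"yaw":0},{"slide":[-0.2,0,0],"yaw":0},{"slide":[-0.3,0,0],"yaw":0},{"slide":[-0.3,0,0],"yaw":0},{"slide":[0,0,-0.4],"yaw":-0.0106},{"slide":[0,0,-0.5],"yaw":-0.0106},{"slide":[0,0,-0.5],"yaw":0},{"slide":[0,0,0],"yaw":0},{"slide":[0,0,0],"yaw":0}]'; python3 w.py 633.2 196.2 250
```

```text
time_s: 7.45
tcp_pos: [532.5, -228.3, 248.8]
tool_rot: [3.136, 0.174, 0.002]
force: [-0.3, 0.5, 0.4]
finger_gap: 0.5
t 7.45 tcp [ 532.5 -228.3  248.8] F [-0.3  0.5  0.4] gap 0.5 xaxis deg 6.36 z [ 0.002 -0.    -1.   ]
tool shift mm [ 147.1 -410.7   -1.2] units [ 2.94 -8.21 -0.02]
```

```bash
python3 -m pendant '[{"slide":[0.2,-0.5,0],"yaw":0},{"slide":[0.25,-0.7,0],"yaw":0},{"slide":[0.25,-0.7,0],"yaw":0},{"slide":[0.25,-0.7,0],"yaw":0},{"slide":[0.25,-0.7,0],"yaw":0},{"slide":[0.25,-0.7,0],"yaw":0},{"slide":[0.25,-0.7,0],"yaw":0},{"slide":[0.25,-0.7,0],"yaw":0},{"slide":[0.25,-0.7,0],"yaw":0},{"slide":[0.25,-0.7,0],"yaw":0}]'
python3 -m pendant '[{"slide":[0.25,-0.7,0],"yaw":0},{"slide":[0.24,-0.7,0],"yaw":0},{"slide":[0,0,0],"yaw":0},{"slide":[0,0,0],"yaw":0}]'; python3 w.py 633.2 196.2 179
python3 - <<'E'
from h import *
for n in("scene","top"):
    p,d=camera(n); cv2.imwrite(f"pics/{n}4.png",cv2.resize(p[:,:,::-1],(768,576)))
E
```

```text
time_s: 8.45
tcp_pos: [615.7, 124.6, 246.7]
tool_rot: [3.137, 0.174, -0.004]
force: [0.8, 0.2, -0.1]
finger_gap: 0.7
time_s: 8.85
tcp_pos: [632.1, 195.9, 246.6]
tool_rot: [3.136, 0.177, -0.004]
force: [0.3, 0.3, 0.6]
finger_gap: 0.5
t 8.85 tcp [632.1 195.9 246.6] F [0.3 0.3 0.6] gap 0.5 xaxis deg 6.46 z [-0.003 -0.001 -1.   ]
tool shift mm [ 1.3 -0.3 67.6] units [ 0.03 -0.01  1.35]
```

View pics/scene4.png

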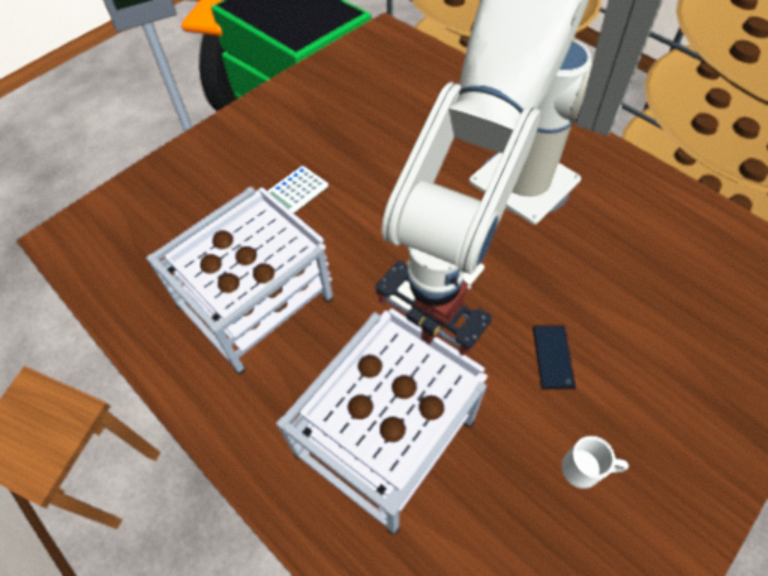

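View pics/top4.png

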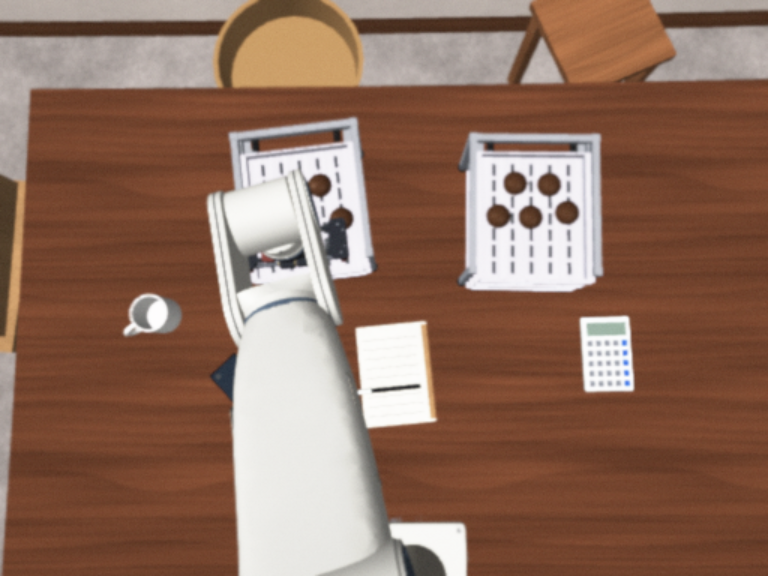

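Tray_a is home, with its lip at top px (465–595, 288), and the calculator hasn't moved. The gripper is over tray_b just behind the lip. I descend into the shiitake-free strip, with the tips stopping at z≈168.

```bash
python3 -m pendant '[{"slide":[0.03,0,0.3],"yaw":0},{"slide":[0,0,0.4],"yaw":0},{"slide":[0,0,0.3],"yaw":0},{"slide":[0,0,0.2],"yaw":0},{"slide":[0,0,0.15],"yaw":0},{"slide":[0,0,0],"yaw":0},{"slide":[0,0,0],"yaw":0}]'; python3 w.py; python3 - <<'E'
from h import *
p,d=camera("scene"); crop("s",p,180,160,160,140,4,"pics/s5.png")
E
```

```text
time_s: 9.65
tcp_pos: [634.8, 195.7, 181.5]
tool_rot: [-3.137, -0.174, -0.001]
force: [0.4, 0.4, 0.7]
finger_gap: 0.7
t 9.65 tcp [634.8 195.7 181.5] F [0.4 0.4 0.7] gap 0.7 xaxis deg 6.36 z [ 0.  0. -1.]
```

View pics/s5.png

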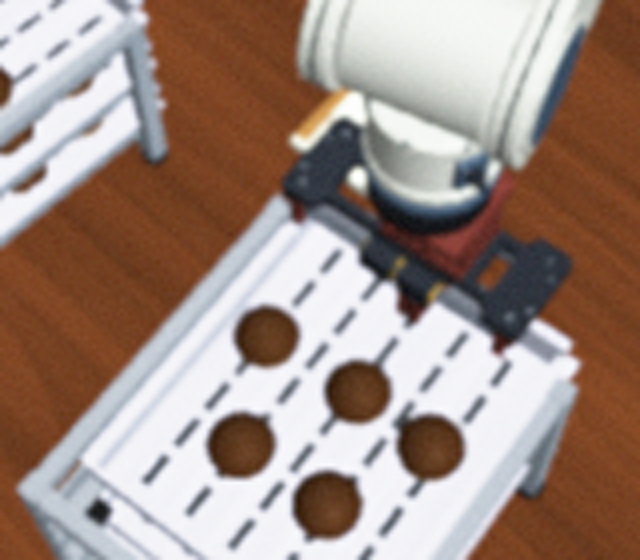

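The fingertips are inside the tray at crop px (410,305), clear of the lip and shiitake, with no contact force. I draw it out gently.

```bash
python3 -m pendant '[{"slide":[-0.08,0,0.02],"yaw":0},{"slide":[-0.08,0,0.02],"yaw":0},{"slide":[-0.06,0,0],"yaw":0},{"slide":[-0.04,0,0],"yaw":0},{"slide":[-0.04,0,0],"yaw":0},{"slide":[-0.04,0,0],"yaw":0},{"slide":[-0.06,0,0],"yaw":0},{"slide":[-0.08,0,0],"yaw":0},{"slide":[-0.1,0,0],"yaw":0},{"slide":[-0.1,0,0],"yaw":0}]'; python3 w.py
```

```text
time_s: 10.7
tcp_pos: [600.5, 191.8, 179.3]
tool_rot: [-3.137, -0.174, -0.001]
force: [2.0, 0.1, 0.1]
finger_gap: 0.5
t 10.7 tcp [600.5 191.8 179.3] F [2.  0.1 0.1] gap 0.5 xaxis deg 6.36 z [ 0.  0. -1.]
```

```bash
python3 -m pendant '[{"slide":[-0.12,0,0],"yaw":0},{"slide":[-0.12,0,0],"yaw":0},{"slide":[-0.12,0,0],"yaw":0},{"slide":[-0.12,0,0],"yaw":0},{"slide":[-0.12,0,0],"yaw":0},{"slide":[-0.12,0,0],"yaw":0},{"slide":[-0.12,0,0],"yaw":0},{"slide":[-0.12,0,0],"yaw":0},{"slide":[-0.12,0,0],"yaw":0},{"slide":[-0.12,0,0],"yaw":0}]'; python3 w.py
python3 -m pendant '[{"slide":[-0.12,0,0],"yaw":0},{"slide":[-0.12,0,0],"yaw":0},{"slide":[-0.1,0,0],"yaw":0},{"slide":[-0.08,0,0],"yaw":0},{"slide":[-0.06,0,0],"yaw":0},{"slide":[-0.04,0,0],"yaw":0}]'; python3 w.py
```

```text
time_s: 11.7
tcp_pos: [540.6, 185.1, 179.2]
tool_rot: [3.137, 0.174, 0.0]
force: [2.8, -1.4, 2.5]
finger_gap: 0.3
t 11.7 tcp [540.6 185.1 179.2] F [ 2.8 -1.4  2.5] gap 0.3 xaxis deg 6.36 z [ 0. -0. -1.]
time_s: 12.3
tcp_pos: [514.9, 182.3, 179.1]
tool_rot: [3.137, 0.174, -0.0]
force: [2.3, -1.6, 1.2]
finger_gap: 0.5
t 12.3 tcp [514.9 182.3 179.1] F [ 2.3 -1.6  1.2] gap 0.5 xaxis deg 6.37 z [-0. -0. -1.]
```

```bash
python3 -m pendant '[{"slide":[-0.04,0,0],"yaw":0},{"slide":[-0.04,0,0],"yaw":0},{"slide":[-0.03,0,0],"yaw":0},{"slide":[-0.03,0,0],"yaw":0}]';  python3 -m pendant '[{"slide":[-0.03,0,0],"yaw":0},{"slide":[-0.03,0,0],"yaw":0}]'; python3 -m pendant '[{"slide":[-0.02,0,0],"yaw":0},{"slide":[-0.02,0,0],"yaw":0}]'
```

```text
time_s: 12.7
tcp_pos: [510.3, 181.8, 179.2]
tool_rot: [-3.136, -0.175, -0.007]
force: [14.5, -0.9, -9.4]
finger_gap: 0.8
time_s: 12.9
tcp_pos: [510.2, 181.8, 179.4]
tool_rot: [-3.135, -0.175, -0.017]
force: [24.3, -1.9, -18.8]
finger_gap: 0.5
time_s: 13.1
tcp_pos: [510.2, 181.8, 179.5]
tool_rot: [-3.135, -0.175, -0.023]
force: [31.4, -1.3, -24.9]
finger_gap: 0.6
```

The stop was met at TCP x=510.3, with the force rising to 31 N and no motion. I release the pressure, lift out and check the draw-out.

```bash
python3 -m pendant '[{"slide":[0.1,0,0],"yaw":0},{"slide":[0.2,0,0],"yaw":0},{"slide":[0.2,0,0],"yaw":0},{"slide":[0,0,0],"yaw":0}]';python3 w.py;  python3 -m pendant '[{"slide":[0,0,-0.3],"yaw":0},{"slide":[0,0,-0.4],"yaw":0},{"slide":[0,0,-0.4],"yaw":0},{"slide":[0,0,-0.4],"yaw":0},{"slide":[0,0,0],"yaw":0}]'; python3 w.py 400 -100 250
```

```text
time_s: 13.5
tcp_pos: [529.0, 184.0, 179.0]
tool_rot: [-3.137, -0.174, 0.0]
force: [0.1, -0.3, 0.2]
finger_gap: 0.5
t 13.5 tcp [529. 184. 179.] F [ 0.1 -0.3  0.2] gap 0.5 xaxis deg 6.35 z [-0.  0. -1.]
time_s: 14.0
tcp_pos: [529.2, 184.3, 256.5]
tool_rot: [-3.135, -0.174, -0.006]
force: [-0.0, -0.6, 1.8]
finger_gap: 0.8
t 14.0 tcp [529.2 184.3 256.5] F [-0.  -0.6  1.8] gap 0.8 xaxis deg 6.37 z [ 0.004  0.001 -1.   ]
tool shift mm [-159.9  268.2    5.6] units [-3.2   5.36  0.11]
```

```bash
python3 -m pendant '[{"slide":[-0.2,0.3,0],"yaw":0},{"slide":[-0.35,0.6,0],"yaw":0},{"slide":[-0.35,0.65,0],"yaw":0},{"slide":[-0.35,0.65,0],"yaw":0},{"slide":[-0.35,0.65,0],"yaw":0},{"slide":[-0.35,0.65,0],"yaw":0},{"slide":[-0.35,0.65,0],"yaw":0},{"slide":[-0.3,0.65,0],"yaw":0},{"slide":[-0.2,0.65,0],"yaw":0},{"slide":[0,0.5,0],"yaw":0}]'
python3 -m pendant '[{"slide":[0,0.6,0],"yaw":0},{"slide":[0,0.6,0],"yaw":0},{"slide":[0,0.5,0],"yaw":0},{"slide":[0,0,0],"yaw":0}]'
python3 - <<'E'
from h import *
p,d=camera("scene"); cv2.imwrite("pics/scene6.png",cv2.resize(p[:,:,::-1],(768,576)))
p,d=camera("top"); cv2.imwrite("pics/top6.png",cv2.resize(p[:,:,::-1],(768,576)))
c,f=K("top"); R=np.array(c["R"]);t=np.array(c["t"])
v,u=np.mgrid[0:384,0:512]
pts=np.stack([(u-c["cx"])/f,(v-c["cy"])/f],-1).reshape(-1,1,2).astype(np.float64)
und=cv2.undistortPoints(pts,np.eye(3),np.array([c["k1"],0,0,0.])).reshape(384,512,2)
X=(np.dstack([und*d[...,None],d])-t)@R; X[d==0]=np.nan
for nm,(u0,u1,v0,v1),bk,yaw,old in (("b",(145,262,70,245),(892.9,225.04),6.35,290.76),("a",(300,412,80,232),(870.87,-235.95),-1.33,386.56)):
    P=X[v0:v1,u0:u1].reshape(-1,3); P=P[np.isfinite(P[:,2])]
    th=np.radians(yaw); ex=np.array([np.cos(th),np.sin(th)]); ey=np.array([-ex[1],ex[0]])
    L=np.c_[(P[:,:2]-bk)@ex,(P[:,:2]-bk)@ey,P[:,2]]
    Q=L[(L[:,2]>180)&(L[:,2]<198)&(abs(L[:,1])<90)&(L[:,0]<-240)]
    xm=np.percentile(Q[:,0],10); q=Q[Q[:,0]<xm+14]
    print(nm,"lip band median",np.median(q[:,0]),"was",-old,"n",len(q),"draw est",-np.median(q[:,0])-286.5)
    # back wall of tray z~179
print(get_state()["force"].round(1))
E
```

```text
time_s: 15.0
tcp_pos: [418.8, -128.9, 252.7]
tool_rot: [-3.136, -0.172, 0.005]
force: [1.4, -0.2, 0.7]
finger_gap: 0.4
time_s: 15.4
tcp_pos: [430.1, -213.9, 252.8]
tool_rot: [-3.136, -0.17, 0.003]
force: [-0.5, 0.0, 0.6]
finger_gap: 0.2
b lip band median -401.2997850793335 was -290.76 n 212 draw est 114.7997850793335
a lip band median -282.248464914479 was -386.56 n 221 draw est -4.251535085521027
[-0.4  0.   0.2]
```

View pics/top6.png

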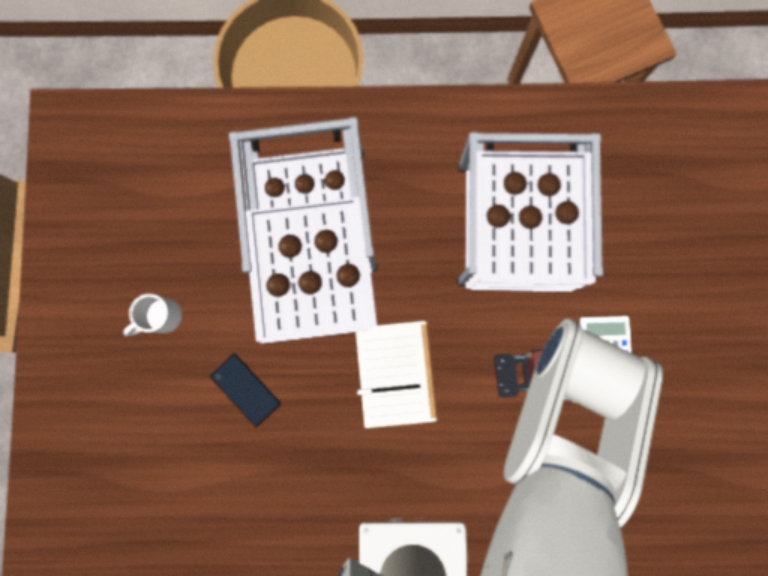

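View pics/scene6.png

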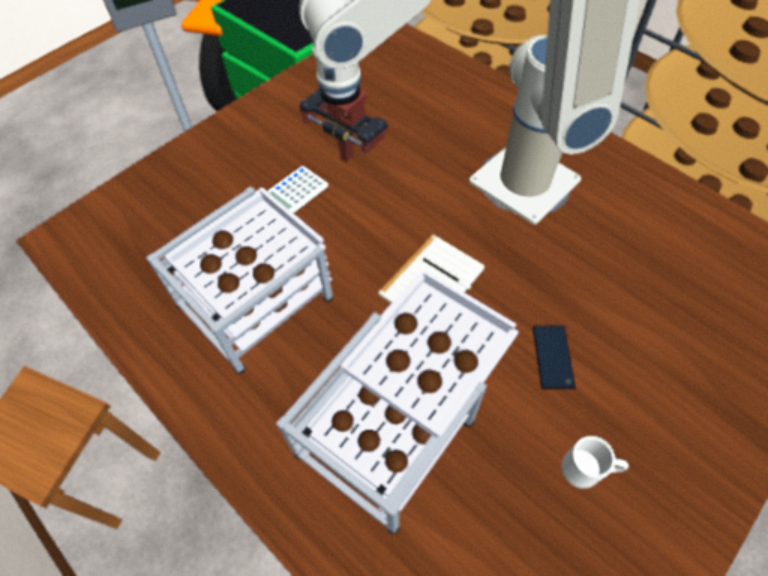

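Tray_a sits at its home stop. Using its lip as the zero, tray_b is drawn out 401.3 − 282.2 = 119 mm, which is its stop. All ten shiitake are in their trays, the phone, mug and calculator lie as before, and the robot is clear.

```bash
python3 -c "
from rig import *
print(hand_in())"
```

```text
the job is handed in; nothing more can be done
None
```

I pushed rack_a's (the right rack's) top tray fully home with the closed fingertips. Then I hooked the tips behind the lip of rack_b's top tray, drew it out to its stop, and moved the arm clear. The job is handed in at about 15.5 s of the 51 s allowed; no verdict is reported.

**Forces:** Both trays slid at about 3 N. Each then met a hard stop where the force rose without further motion, to about 17 N at the home stop and about 31 N along the pull (about 40 N in all) at the out stop. That is below the 80 N limit.

**Last checks:** The last pictures show all ten shiitake in their trays, arranged as before. The mug, phone and notebook look unmoved. The calculator does too, though in the last top view the arm covers part of it. The external force on the arm was about zero.

**One disagreement:** My first zero for the draw-out, worked out from the rack sizes, put tray_a at −4 mm and tray_b at 115 mm. Tray_a was pressed against its home stop, so I took its lip as zero instead. That puts tray_b about 119 mm out, which fits the stop I felt.

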